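# Hold a duct piece over a clamped tube for tack welding

### The job

First turn the fixture's clamp knob clockwise to its stop so that the sliding jaw locks the square tube. Then pick up the larger of the two square-to-round duct pieces, lift it over the flanged pipe without knocking the pipe (over it, not round its ends), and hold it still and upright, square foot down, just above the tube: centred on it, its sides in line with the tube's, with a gap of about 8 mm and touching nothing but the gripper. Finish while still holding it there, and leave the smaller piece and the other loose things where they are.

Things in the scene. Friction and masses are not known exactly. Their poses are not given: they have to be found in the camera images.
- fixture: Dark steel welding fixture fixed to the table, base plate 130 x 250 x 12 mm. Origin on the table under the middle of the tube's seat; z up. Along its +y side stands a back stop (57 mm high); from the seat towards its -y side come the sliding jaw and then the clamp knob.
- knob_grip (a point): Point on the vertical axis of the black clamp knob, at the height to grip (79 mm above the table, 115 mm from the fixture's origin along the fixture's -y). The knob has an upright grip bar 49 mm long (along this point's x axis), 14 mm wide (along its y), 32 mm tall, from 23 mm below this point to 7 mm above it, standing on a disc of 52 mm diameter. The frame turns with the knob.
- knob (a joint): Angle of the clamp knob in rad: grows clockwise seen from above, 0 fully open to 1.4 at its stop (jaw tight). Stiff: about 0.15 to 0.25 N m; it stays where it is left.
- jaw: Aluminium sliding jaw block, 50 x 26 mm, 37 mm tall above the base plate; turning the knob clockwise pushes it towards the fixture's +y by 4.3 mm per rad, so it closes on the tube, slides it a few mm to the back stop and presses it there (springy, up to about 15 N). Origin under its middle, at base plate height.
- tube: Loose square steel tube standing in the fixture's seat, 60 x 60 mm outside, 100 mm tall, 4 mm walls, open top. Origin in the middle of its underside (12 mm above the table); x and y across its sides, z up.
- tube_top (a point): Middle of the tube's top edge plane, 112 mm above the table; axes as the tube's.
- duct: The larger square-to-round steel duct piece, loose, standing on the table on its square foot, 100 mm tall, about 0.35 kg: foot 60 x 60 mm and 25 mm tall, cone shoulder from 25 to 50 mm height, round neck 42 mm in diameter from 50 to 100 mm height. Origin in the middle of the underside; x and y across the foot's sides, z up.
- duct_foot (a point): Middle of the underside of the duct piece's square foot; axes as the duct piece's.
- duct_neck (a point): Point on the axis of the duct piece's neck, 77 mm above its underside: where to grip it.
- small_duct: The smaller duct piece of the same kind, not to be used: foot 44 x 44 mm, neck 28 mm in diameter, 90 mm tall. Origin in the middle of its underside.
- pipe: Rusty pipe lying on two low roller rests, all fixed: 60 mm diameter, 280 mm long along its own x, top 115 mm above the table; a flange of 120 mm diameter, 16 mm thick, at its +x end, top 145 mm above the table; rests 110 mm wide. Origin on the table under the pipe's middle; it lies between the duct pieces and the fixture.
- hammer: Hammer, 260 mm long, lying on the table. Origin at the middle of its length, underneath.
- spray: Grey can, 56 mm in diameter, 120 mm tall, standing. Origin in the middle of its underside.
- offcut: Steel angle offcut, 90 x 40 mm, 40 mm high, on the table. Origin in the middle of its underside.
Things that resemble listed ones, but are neither listed nor needed, are in the scene too. Leave any purple look-alike of the duct alone.

How it is judged:
By the outcome, as a careful person would: the job done as asked, in the order asked, and still so for the second after the job is handed in, while the arm keeps its last pose, push and grip.
It also fails if it takes over 67 s, if anything falls off the work surface, if the arm or the gripper's body presses on something with over 40 N, if the wrist force passes 120 N, or if a joint passes its speed limit or range.

### The arm

A 6-joint arm with a two-finger parallel gripper is mounted at the origin on the work surface. World frame = base frame: x ahead of the robot, y to its left, z up, the work surface at z = 0. Lengths are in m, angles in rad, forces in N, time in s.
With the tool pointing down it reaches from about 0.225 to 0.875 m from the base axis. Payload 3.4 kg.
Tool frame: the origin (TCP) lies between the finger pads; the fingertips stand 14 mm ahead of it and the grasp point (between the pads) lies 5 mm behind it (manip.tcp_to_tips is the distance from the TCP to the fingertips, in m); z points along the fingers, y is the direction in which the jaws open and shut (so a half turn about z gives the same grasp; the last joint's range is limited). The gripper opens to 85 mm and grips with 20 to 120 N. Pads are 22 mm wide; open, the fingers measure 114 mm over their backs; the gripper's body (76 mm by 85 mm) begins 54 mm behind the grasp point. The pads swing forward as they close: fully open they stand 13 mm farther back than shut.
Start: joints at [1.083, 0.276, 1.505, -0, 1.361, -0.121], TCP at [0.206, 0.537, 0.245] pointing down, gripper open.
Joint ranges: [-2.89, 2.89], [-0.75, 2.08], [0.22, 2.7], [-1.18, 4.32], [0.11, 2.71], [-2.7, 2.7]. Speed limits (rad/s): [2.57, 2.57, 3.14, 3.14, 3.14, 3.14].

### API

Orientations are given as a rotation vector (axis times angle).
In Python, from station import telemetry, cams, manip gives the robot as it stands. The module is installed in compiled form; this text tells all that it offers.
- The arm moves only by the tool servo_tool, never from a script. Its argument "targets" is one flat list of numbers, 7 for each row, row after row: the shift along the world's x, y, z as a fraction of full scale, then the turn, a rotation vector about the world's x, y, z as a fraction of full scale, then the opening, from 0 (shut) to 1 (fully open). A call has 1 to 20 rows; each row is the pose to reach, as a shift and turn from the pose commanded when the call began; what a row does not reach only later rows make up. Full scale, the value 1, is 400 mm for a shift and 120 degrees for a turn. A row lasts 1/10 s, in which the tool goes at most 50 mm and 8.59 degrees, less where a joint would pass 70% of its speed; a pose out of reach is approached as far as the arm can. A call with a number of a shift or a turn outside -1 to 1 is refused whole. A call with a gripper value outside its range is refused whole. The fingers move at their own pace and stop on an object; "grip_force" is the grip in N (left out, the last holds). Time passes only in rows, so rows that repeat a pose let the fingers close. It gives the time, the measured TCP pose, the force and the opening at its end, in the units of the state.
- telemetry.observe(): the state, without advancing time (a new reading comes with each control period).
- cams.camera(name): name is "scene" or "top"; returns a dict with "img" (480x640x3 uint8, red, green, blue), "fx", "fy", "cx", "cy" (pixels), "distortion" ([k1, k2, p1, p2, k3] as OpenCV has them; the pictures are not rectified), "R" (3x3) and "t" (3): a world point X has camera coordinates R X + t. Camera axes: x right, y down, z forward; pixel columns grow to the right and rows downward; lengths in m; the calibration is good to about 2 mm. A picture is of the moment at which its call begins. There is no depth.
- manip.hand_in(): hands the job in, once; it reports no verdict.
The state is a dict: "t": time; "q": joint angles; "joint_velocities": joint speeds; "joint_efforts": joint torques, N m; "ee_pos": TCP position; "tool_rot": TCP orientation; "ft_force": force on the tool from outside, world axes, zero at the start; "moment": the same for the moment, N m; "gripper_width": finger opening in m.
Only numpy, scipy, OpenCV 4.12 (cv2) and the standard library are available. Lean on these libraries where they do the work, as an engineer would, in place of code of your own. Each camera call takes 0.05 s, during which the arm holds its last target. There are 200 camera calls.

## Working session

There is one attempt and no reset: what is moved stays moved. The work goes in short steps, Python scripts to look and compute and a tool call to move; the robot and the scene stay as the last step left them, time stands still between calls to the robot, and variables do not carry over. Pictures are saved under pics/ and viewed, about 8 in all and at most 12, crops included, and the job is handed in when it is done.

Besides the shell and the picture viewer there is one more tool, called after "Emit:" in YAML: its name, and indented under it one key for each argument. servo_tool: Moves the arm, as the interface text tells. Shift numbers are shares of 400 mm and turn numbers shares of 120 degrees, none past 1 either way. Its arguments: {"type":"object","properties":{"targets":{"type":"array"},"grip_force":{"type":"number"}},"required":["targets"]}

```bash
mkdir -p pics; cat > h.py <<'E'
import numpy as np, cv2
from station import telemetry, cams, manip
def grab(n,f=None):
    c=cams.camera(n)
    if f: cv2.imwrite('pics/'+f,cv2.cvtColor(c['img'],cv2.COLOR_RGB2BGR)); np.savez('pics/'+f[:-4]+'.npz',**{k:np.asarray(v) for k,v in c.items()})
    return c
def load(f): return dict(np.load('pics/'+f+'.npz'))
def K(c): return np.array([[c['fx'],0,c['cx']],[0,c['fy'],c['cy']],[0,0,1]],float)
def onplane(c,uv,z):
    p=cv2.undistortPoints(np.array(uv,float).reshape(-1,1,2),K(c),np.array(c['distortion'],float)).reshape(-1,2)
    R=np.array(c['R']);o=-R.T@np.array(c['t'])
    d=np.c_[p,np.ones(len(p))]@R
    return o+d*((z-o[2])/d[:,2])[:,None]
def proj(c,X):
    return cv2.projectPoints(np.array(X,float).reshape(-1,1,3),cv2.Rodrigues(np.array(c['R'],float))[0],np.array(c['t'],float),K(c),np.array(c['distortion'],float))[0].reshape(-1,2)
E
python3 - <<'E'
from h import *
for n in('scene','top'):
    c=grab(n,n+'0.png'); print(n,-c['R'].T@c['t'],c['fx'])
print(telemetry.observe(), manip.tcp_to_tips)
E
```

```text
scene [0.97578546 0.90121139 1.12071812] 565.8377070787251
top [0.45590166 0.04123164 1.04653634] 446.73090636427946
{'t': 0.1, 'q': array([ 1.08299588e+00,  2.76533846e-01,  1.50600545e+00, -3.55121571e-06,
        1.36067174e+00, -1.21017570e-01]), 'joint_velocities': array([ 1.40375732e-04, -2.58819965e-03, -1.68966634e-03, -1.33085882e-03,
        7.11045534e-04, -1.97971237e-05]), 'joint_efforts': array([ 8.99948682e-04, -4.17697299e+01, -2.46405298e+01, -2.49603636e-04,
        5.72569596e-03, -8.94108041e-06]), 'ee_pos': array([0.20601246, 0.53635958, 0.24452541]), 'tool_rot': array([-5.72827942e-01, -3.08843648e+00,  2.42654086e-03]), 'ft_force': array([-0.43811375, -0.12550215,  0.82350603]), 'moment': array([ 0.00056811,  0.02355269, -0.0137386 ]), 'gripper_width': 0.08527194680943018} 0.014
```

View pics/scene0.png

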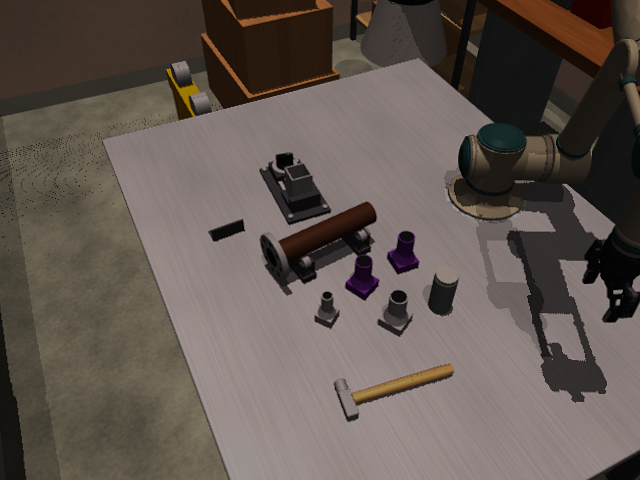

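View pics/top0.png

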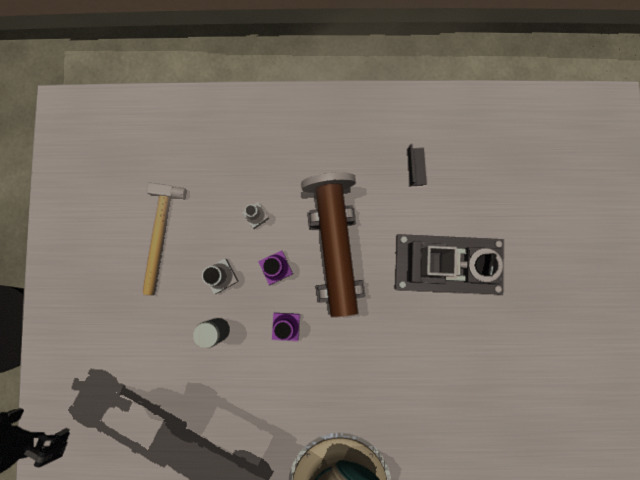

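The scene view shows the candidates for the duct:
- large grey piece, scene (397,310), top (217,276)
- small grey piece, scene (327,308), top (255,215)
- purple look-alikes, scene (363,275) and (404,250), top (275,267) and (286,327)

I choose the large grey piece. The fixture is at top (450,264), with its knob at (486,265). Next I'll check close crops of both views.

```bash
python3 - <<'E'
import cv2,numpy as np
s=cv2.imread('pics/scene0.png');t=cv2.imread('pics/top0.png')
def cr(im,x,y,w,h):return cv2.resize(im[y:y+h,x:x+w],(400,300),interpolation=cv2.INTER_CUBIC)
a=np.vstack([np.hstack([cr(t,390,225,120,90),cr(s,250,145,100,75)]),np.hstack([cr(t,180,240,80,60),cr(s,360,280,80,60)])])
cv2.imwrite('pics/crop1.png',cv2.convertScaleAbs(a,alpha=1.5,beta=15))
E
```

```text
(no output)
```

View pics/crop1.png

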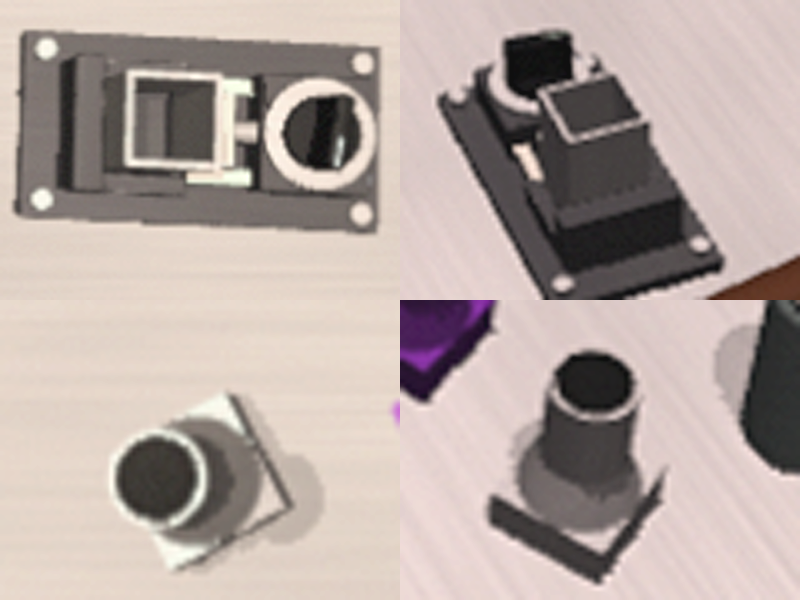

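The crops confirm the choice: it has a round neck (42 mm class) on a square foot, with neck ring centre at about top (211,276). The tube's top ring runs from about top (427,246) to (457,275). The knob disc is centred at about top (486,264), and its bar lies roughly along image-vertical. Now to measure.

```bash
python3 - <<'E'
from h import *
T=load('top0');S=load('scene0')
c2=lambda pts,x,y,w,s:[(x+(a-(0.5 if 0 else 0))*1/s-0.5+0.5/s,y+b/s-0.5+.5/s) for a,b in pts]
np.set_printoptions(precision=4,suppress=True)
ft=lambda p:c2(p,390,225,0,400/120)
fs=lambda p:c2([(a-400,b) for a,b in p],250,145,0,4)
dt=lambda p:c2([(a,b-300) for a,b in p],180,240,0,5)
ds=lambda p:c2([(a-400,b-300) for a,b in p],360,280,0,5)
P=onplane(T,ft([(25,32),(380,47),(377,232),(17,212)]),.012);print('plate',P,P.mean(0))
for i in range(4):
  d=P[(i+1)%4]-P[i];print(np.linalg.norm(d),np.degrees(np.arctan2(d[1],d[0])))
Q=onplane(T,ft([(46,48),(363,63),(362,214),(42,199)]),.012);print('screws',Q,Q.mean(0))
for i in range(4):
  d=Q[(i+1)%4]-Q[i];print(np.linalg.norm(d),np.degrees(np.arctan2(d[1],d[0])))
P=onplane(T,ft([(123,71),(226,70),(221,172),(123,165)]),.112);print('tubetop T',P,P.mean(0))
P=onplane(S,fs([(537,85),(602,76+0),(648,122),(570,142)]),.112);print('tubetop S',P,P.mean(0))
print('knob ring T',onplane(T,ft([(320,133)]),.05))
print('bar T',onplane(T,ft([(345,97),(318,165),(338,133)]),.086),'bar S',onplane(S,fs([(505,40),(570,33)]),.086))
print('neck',onplane(T,dt([(157,478)]),.1),onplane(S,ds([(594,384)]),.1))
P=onplane(T,dt([(228,392),(292,508),(174,572)]),.025);print('foot T',P,(P[0]+P[2])/2)
P=onplane(S,ds([(490,497),(602,558),(665,468)]),.025);print('foot S',P,(P[0]+P[2])/2)
for i in range(2):
  d=P[i+1]-P[i];print(np.linalg.norm(d),np.degrees(np.arctan2(d[1],d[0])))
print('flange top T',onplane(T,[(328,176)],.145),'pipe ends',onplane(T,[(345,314),(331,186)],.09))
t=cv2.imread('pics/top0.png')[245:287,465:507]; s=cv2.imread('pics/scene0.png')[145:175,265:305]
# knob crops
a=np.hstack([cv2.resize(t,(400,400),interpolation=cv2.INTER_CUBIC),cv2.resize(s,(400,300),interpolation=cv2.INTER_CUBIC)[:, :] if 0 else cv2.copyMakeBorder(cv2.resize(s,(400,300),interpolation=cv2.INTER_CUBIC),0,100,0,0,cv2.BORDER_CONSTANT)])
cv2.imwrite('pics/knob.png',cv2.convertScaleAbs(a,alpha=2.2,beta=20))
E
```

```text
plate [[ 0.5665 -0.1386  0.012 ]
 [ 0.5549 -0.3869  0.012 ]
 [ 0.4265 -0.3795  0.012 ]
 [ 0.4415 -0.1306  0.012 ]] [ 0.4974 -0.2589  0.012 ]
0.2485740519317495 -92.65596398541788
0.1286089796786246 176.6945614050801
0.24934779349286748 86.55103614234
0.1251692098464576 -3.6665705785816574
screws [[ 0.5552 -0.153   0.012 ]
 [ 0.5438 -0.3745  0.012 ]
 [ 0.439  -0.3695  0.012 ]
 [ 0.4504 -0.148   0.012 ]] [ 0.4971 -0.2613  0.012 ]
0.2217450228924894 -92.94980324492892
0.10490640975274676 177.30323008369825
0.22179007935692296 87.0461335312549
0.10489049196905213 -2.721343243258197
tubetop T [[ 0.5309 -0.1824  0.112 ]
 [ 0.5312 -0.2474  0.112 ]
 [ 0.4672 -0.2422  0.112 ]
 [ 0.4719 -0.1809  0.112 ]] [ 0.5003 -0.2132  0.112 ]
tubetop S [[ 0.5267 -0.2525  0.112 ]
 [ 0.4819 -0.2419  0.112 ]
 [ 0.4741 -0.1833  0.112 ]
 [ 0.5306 -0.1874  0.112 ]] [ 0.5033 -0.2163  0.112 ]
knob ring T [[ 0.4937 -0.3283  0.05  ]]
bar T [[ 0.5155 -0.3321  0.086 ]
 [ 0.4717 -0.3129  0.086 ]
 [ 0.4922 -0.3266  0.086 ]] bar S [[ 0.5157 -0.3393  0.086 ]
 [ 0.4697 -0.3263  0.086 ]]
neck [[0.4713 0.2727 0.1   ]] [[0.4721 0.272  0.1   ]]
foot T [[0.5118 0.2589 0.025 ]
 [0.4587 0.2287 0.025 ]
 [0.4297 0.2824 0.025 ]] [0.4708 0.2707 0.025 ]
foot S [[0.514  0.2616 0.025 ]
 [0.4846 0.314  0.025 ]
 [0.4309 0.2834 0.025 ]] [0.4725 0.2725 0.025 ]
0.06007705826536165 119.36879277969315
0.061734358624927634 -150.31362050042324
flange top T [[0.6733 0.024  0.145 ]] pipe ends [[ 0.3887 -0.0114  0.09  ]
 [ 0.6643  0.0165  0.09  ]]
```

View pics/knob.png

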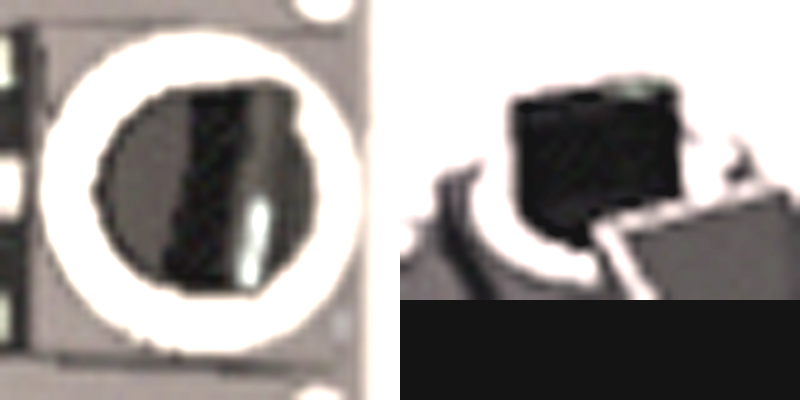

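The top crop shows the bar's top face from about (272,85) to (250,290), a few degrees clockwise of the fixture's x. The scene crop shows its broad face. Next come exact values and the first move's numbers.

```bash
python3 - <<'E'
from h import *
np.set_printoptions(precision=4,suppress=True)
T=load('top0');S=load('scene0')
k=42/400
f=lambda p:[(465-.5+(a+.5)*k,245-.5+(b+.5)*k) for a,b in p]
P=onplane(T,f([(250,85),(295,85),(265,290),(235,290)]),.086);print(P,P.mean(0))
d=(P[0]+P[1]-P[2]-P[3])/2;print('bar yaw',np.degrees(np.arctan2(d[1],d[0])),np.linalg.norm(d))
print('disc',onplane(T,f([(205,187)]),.056),'ring',onplane(T,f([(202,190)]),.05))
g=lambda p:[(265-.5+(a-400+.5)/10,145-.5+(b+.5)/10) for a,b in p]
P=onplane(S,g([(515,100),(675,85)]),.086);print('barS',P,P.mean(0))
d=P[0]-P[1];print(np.degrees(np.arctan2(d[1],d[0])),np.linalg.norm(d))
E
```

```text
[[ 0.5161 -0.327   0.086 ]
 [ 0.516  -0.3373  0.086 ]
 [ 0.4698 -0.3286  0.086 ]
 [ 0.4699 -0.3218  0.086 ]] [ 0.4929 -0.3287  0.086 ]
bar yaw -8.523712398391902 0.04674483596997234
disc [[ 0.4942 -0.327   0.056 ]] ring [[ 0.4938 -0.3285  0.05  ]]
barS [[ 0.5151 -0.3394  0.086 ]
 [ 0.4702 -0.3257  0.086 ]] [ 0.4927 -0.3325  0.086 ]
-17.02643417427838 0.046905090035905615
```

Emit:
servo_tool:
  targets: [0.09, -0.1, 0, 0, 0, 0, 1, 0.18, -0.225, 0, 0, 0, 0, 1, 0.27, -0.35, 0, 0, 0, 0, 1, 0.36, -0.475, 0, 0, 0, 0, 1, 0.45, -0.6, 0, 0, 0, 0, 1, 0.53, -0.72, 0, 0, 0, 0, 1, 0.6, -0.82, 0, 0, 0, 0, 1, 0.66, -0.92, 0, 0, 0, 0, 1, 0.7, -1, 0, 0, 0, 0, 1, 0.7, -1, 0, 0, 0, 0, 1]

```text
t: 1.1
ee_pos: [0.4872, 0.1342, 0.245]
tool_rot: [-0.575, -3.088, 0.001]
ft_force: [-0.1, 0.0, -0.3]
gripper_width: 0.0855
```

Emit:
servo_tool:
  targets: [0.01, -0.1, 0, 0, 0, 0.02, 1, 0.01, -0.225, 0, 0, 0, 0.05, 1, 0.01, -0.35, 0, 0, 0, 0.083, 1, 0.01, -0.475, 0, 0, 0, 0.083, 1, 0.01, -0.6, 0, 0, 0, 0.083, 1, 0.01, -0.725, 0, 0, 0, 0.083, 1, 0.01, -0.85, 0, 0, 0, 0.083, 1, 0.01, -0.95, 0, 0, 0, 0.083, 1, 0.01, -1, 0, 0, 0, 0.083, 0.6, 0.01, -1, 0, 0, 0, 0.083, 0.6]

```text
t: 2.1
ee_pos: [0.4899, -0.2661, 0.2445]
tool_rot: [-0.308, -3.126, 0.001]
ft_force: [-0.2, 0.8, -0.1]
gripper_width: 0.0586
```

Emit:
servo_tool:
  targets: [0.015, -0.155, 0, 0, 0, 0, 0.6, 0.015, -0.155, -0.05, 0, 0, 0, 0.6, 0.015, -0.155, -0.15, 0, 0, 0, 0.6, 0.015, -0.155, -0.22, 0, 0, 0, 0.6, 0.015, -0.155, -0.28, 0, 0, 0, 0.6, 0.015, -0.155, -0.28, 0, 0, 0, 0.6, 0.015, -0.155, -0.28, 0, 0, 0, 0.6]

```text
t: 2.8
ee_pos: [0.4964, -0.3242, 0.1335]
tool_rot: [-0.301, -3.127, -0.001]
ft_force: [0.0, -1.5, 0.0]
gripper_width: 0.0512
```

```bash
python3 - <<'E'
from h import *
o=telemetry.observe();print(o['ee_pos'],o['q'],o['tool_rot'])
c=grab('scene','s2.png');t=grab('top','t2.png')
a=np.hstack([cv2.resize(cv2.imread('pics/s2.png')[100:220,240:360],(400,400)),cv2.resize(cv2.imread('pics/t2.png')[210:310,410:510],(400,400))])
cv2.imwrite('pics/v2.png',cv2.convertScaleAbs(a,alpha=1.8,beta=20))
E
```

```text
[ 0.49642922 -0.32421257  0.13345859] [-6.96123369e-01  3.83683631e-01  1.63486560e+00  4.90040421e-04
  1.12399315e+00 -2.07504724e+00] [-3.01210580e-01 -3.12658254e+00 -1.41507614e-03]
```

View pics/v2.png

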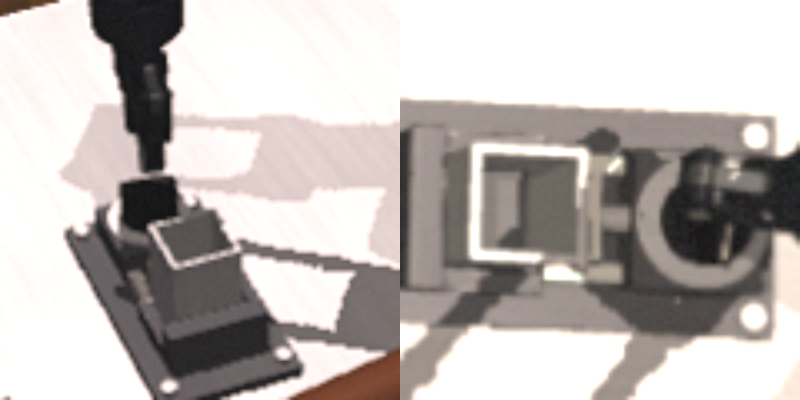

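The view shows the gripper over the knob: finger in the scene crop at (150,150), bar at (150,200). Now I descend and grip.

Emit:
servo_tool:
  targets: [-0.0075, -0.01, -0.04, 0, 0, 0, 0.55, -0.0075, -0.01, -0.09, 0, 0, 0, 0.55, -0.0075, -0.01, -0.139, 0, 0, 0, 0.55, -0.0075, -0.01, -0.139, 0, 0, 0, 0.55, -0.0075, -0.01, -0.139, 0, 0, 0, 0.3, -0.0075, -0.01, -0.139, 0, 0, 0, 0.15, -0.0075, -0.01, -0.139, 0, 0, 0, 0, -0.0075, -0.01, -0.139, 0, 0, 0, 0, -0.0075, -0.01, -0.139, 0, 0, 0, 0]
  grip_force: 50

```text
t: 3.8
ee_pos: [0.4946, -0.3284, 0.0798]
tool_rot: [0.304, 3.124, 0.001]
ft_force: [2.0, 4.7, 5.1]
gripper_width: 0.0132
```

```bash
python3 -c "
from h import *
o=telemetry.observe();print(o['ee_pos'],o['q'],o['tool_rot'],o['ft_force'],o['moment'],o['gripper_width'])"
```

```text
[ 0.49457317 -0.32842011  0.07980071] [-0.70493573  0.43622387  1.70191154  0.0031633   1.00125091 -2.08351249] [3.03812731e-01 3.12351723e+00 1.45148972e-03] [2.03045123 4.7458194  5.12949566] [ 0.72324495 -0.18181552 -0.09126348] 0.013173087301196774
```

Emit:
servo_tool:
  targets: [0, 0, 0, 0, 0, -0.05, 0, 0, 0, 0, 0, 0, -0.1, 0, 0, 0, 0, 0, 0, -0.15, 0, 0, 0, 0, 0, 0, -0.2, 0, 0, 0, 0, 0, 0, -0.25, 0, 0, 0, 0, 0, 0, -0.3, 0, 0, 0, 0, 0, 0, -0.35, 0, 0, 0, 0, 0, 0, -0.35, 0]

```text
t: 4.6
ee_pos: [0.4944, -0.3286, 0.0798]
tool_rot: [1.405, 2.807, 0.002]
ft_force: [1.2, 3.8, 6.0]
gripper_width: 0.0129
```

```bash
python3 -c "
from h import *
o=telemetry.observe();print(o['ee_pos'],o['q'],o['tool_rot'],o['ft_force'],o['moment'],o['gripper_width'])"
```

```text
[ 0.49440762 -0.32857242  0.07978384] [-0.70492526  0.43622013  1.70196891  0.00238597  1.00122387 -1.34891521] [1.40491783e+00 2.80704330e+00 2.24593023e-03] [1.15707191 3.78893323 6.03835801] [ 0.58373177 -0.05810851 -0.14074242] 0.012855178327926892
```

Emit:
servo_tool:
  targets: [0, 0, 0, 0, 0, -0.05, 0, 0, 0, 0, 0, 0, -0.1, 0, 0, 0, 0, 0, 0, -0.15, 0, 0, 0, 0, 0, 0, -0.2, 0, 0, 0, 0, 0, 0, -0.2, 0]

```text
t: 5.1
ee_pos: [0.4943, -0.3286, 0.0798]
tool_rot: [1.958, 2.454, 0.003]
ft_force: [0.4, 4.4, 5.7]
gripper_width: 0.0131
```

```bash
cat >o.py <<'E'
from h import *
np.set_printoptions(precision=4,suppress=True)
o=telemetry.observe();r=o['tool_rot'];print(o['t'],o['ee_pos'],o['q'],r,'yaw_y',2*np.degrees(np.arctan2(r[1],r[0]))-90,o['ft_force'],o['moment'],o['gripper_width'])
E
python3 o.py
```

```text
5.1 [ 0.4943 -0.3286  0.0798] [-0.705   0.4362  1.702   0.0021  1.0013 -0.9301] [1.9581 2.4541 0.0027] yaw_y 12.829367576828005 [0.3627 4.3841 5.6665] [ 0.6896 -0.0159 -0.0677] 0.013084710878783705
```

Emit:
servo_tool:
  targets: [0, 0, 0, 0, 0, -0.03, 0, 0, 0, 0, 0, 0, -0.06, 0, 0, 0, 0, 0, 0, -0.06, 0]

```text
t: 5.4
ee_pos: [0.4942, -0.3286, 0.0798]
tool_rot: [2.104, 2.331, 0.002]
ft_force: [1.2, 3.8, 7.1]
gripper_width: 0.0131
```

```bash
python3 o.py
```

```text
5.4 [ 0.4942 -0.3286  0.0798] [-0.7047  0.4361  1.7021  0.0014  1.0014 -0.8076] [2.1037 2.3306 0.0019] yaw_y 5.856853600930492 [1.212  3.7623 7.0852] [ 0.7036 -0.05    0.8532] 0.013092099222863958
```

The moment jumped to 0.85 N m at about 81° from fixture x, so the knob is at its stop. I release and lift.

Emit:
servo_tool:
  targets: [0, 0, 0, 0, 0, 0, 0.2, 0, 0, 0, 0, 0, 0, 0.5, 0, 0, 0, 0, 0, 0, 0.5, 0, 0, 0, 0, 0, 0, 0.5, 0, 0, 0.05, 0, 0, 0, 0.5, 0, 0, 0.15, 0, 0, 0, 0.5, 0, 0, 0.27, 0, 0, 0, 0.7, 0, 0, 0.4, 0, 0, 0, 1, 0, 0.12, 0.5, 0, 0, 0, 1, 0, 0.24, 0.5, 0, 0, 0, 1, 0, 0.36, 0.5, 0, 0, 0, 1, 0, 0.48, 0.5, 0, 0, 0, 1, -0.01, 0.6, 0.5, 0, 0, 0, 1, -0.02, 0.72, 0.5, 0, 0, 0, 1, -0.03, 0.84, 0.5, 0, 0, 0, 1, -0.04, 0.95, 0.5, 0, 0, 0, 1, -0.05, 1, 0.5, 0, 0, 0, 1, -0.05, 1, 0.5, 0, 0, 0, 1]

```text
t: 7.2
ee_pos: [0.4724, 0.0732, 0.2777]
tool_rot: [-2.102, -2.334, -0.001]
ft_force: [-0.1, 0.0, 0.1]
gripper_width: 0.0858
```

```bash
python3 o.py; python3 - <<'E'
from h import *
c=grab('scene','s3.png');t=grab('top','t3.png')
s=cv2.imread('pics/s3.png');t=cv2.imread('pics/t3.png')
cr=lambda im,x,y,w,h:cv2.resize(im[y:y+h,x:x+w],(400,300),interpolation=cv2.INTER_CUBIC)
a=np.vstack([np.hstack([cr(t,390,225,120,90),cr(s,250,145,100,75)]),np.hstack([cr(t,180,240,80,60),cr(s,360,280,80,60)])])
cv2.imwrite('pics/v3.png',cv2.convertScaleAbs(a,alpha=1.5,beta=15))
E
```

```text
7.2 [0.4724 0.0732 0.2777] [ 0.0074  0.1104  1.6395  0.0009  1.392  -0.0971] [-2.1021 -2.3337 -0.0007] yaw_y -354.02237635138766 [-0.1328  0.0081  0.1228] [-0.0264  0.0188 -0.0388] 0.08577502323919771
```

View pics/v3.png

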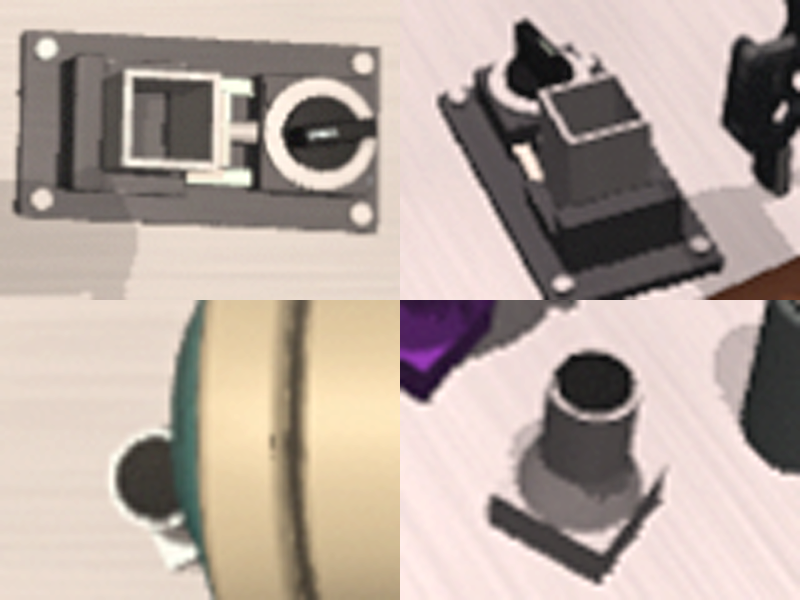

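The knob bar now points along the fixture's y and the tube is pushed up to the stop. The duct hasn't moved. Going to the duct.

Emit:
servo_tool:
  targets: [0, 0.1, 0, 0, 0, 0.06, 0.8, 0, 0.2, 0, 0, 0, 0.12, 0.8, 0, 0.3, 0, 0, 0, 0.18, 0.8, 0, 0.4, 0, 0, 0, 0.24, 0.8, 0, 0.497, 0, 0, 0, 0.3, 0.8, 0, 0.497, 0, 0, 0, 0.325, 0.8, 0, 0.497, -0.1, 0, 0, 0.325, 0.8, 0, 0.497, -0.2, 0, 0, 0.325, 0.8, 0, 0.497, -0.25, 0, 0, 0.325, 0.8, 0, 0.497, -0.25, 0, 0, 0.325, 0.8, 0, 0.497, -0.25, 0, 0, 0.325, 0.8]

```text
t: 8.4
ee_pos: [0.4744, 0.2686, 0.178]
tool_rot: [1.211, 2.898, 0.0]
ft_force: [1.2, 0.1, 0.1]
gripper_width: 0.0684
```

```bash
python3 o.py; python3 - <<'E'
from h import *
c=grab('scene','s4.png')
s=cv2.imread('pics/s4.png')
cv2.imwrite('pics/v4.png',cv2.convertScaleAbs(cv2.resize(s[180:340,320:500],(675,600),interpolation=cv2.INTER_CUBIC),alpha=1.5,beta=15))
E
```

```text
8.4 [0.4744 0.2686 0.178 ] [ 0.3877  0.278   1.6768 -0.0004  1.1863 -0.3912] [1.2111 2.8982 0.    ] yaw_y 44.641267480007514 [1.249  0.0603 0.0503] [ 0.0386  0.0342 -0.0365] 0.06840354785528259
```

View pics/v4.png

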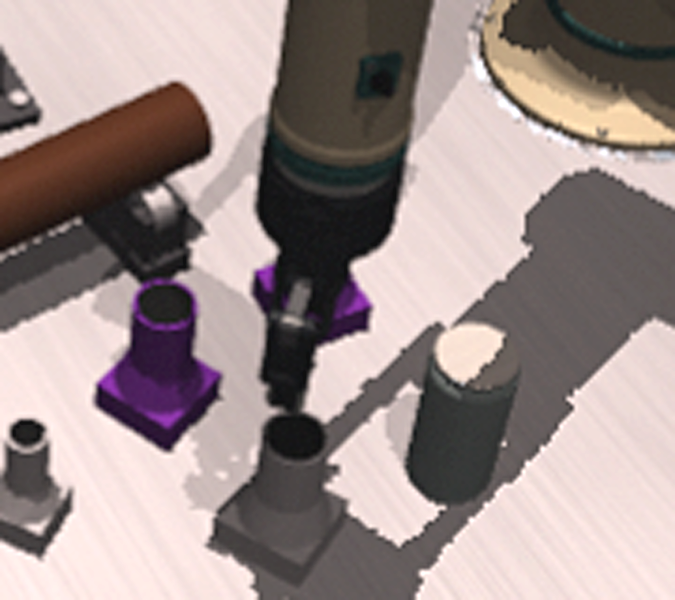

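The gripper is above the neck (crop (295,430)), and the fingers straddle it along the viewing direction. Correct the offset and descend.

Emit:
servo_tool:
  targets: [-0.007, 0.009, 0, 0, 0, 0, 0.8, -0.007, 0.009, -0.08, 0, 0, 0, 0.8, -0.007, 0.009, -0.16, 0, 0, 0, 0.8, -0.007, 0.009, -0.22, 0, 0, 0, 0.8, -0.007, 0.009, -0.2575, 0, 0, 0, 0.8, -0.007, 0.009, -0.2575, 0, 0, 0, 0.8, -0.007, 0.009, -0.2575, 0, 0, 0, 0.8]

```text
t: 9.15
ee_pos: [0.4713, 0.2737, 0.0759]
tool_rot: [1.208, 2.898, 0.003]
ft_force: [0.1, 0.4, 0.2]
gripper_width: 0.0683
```

```bash
python3 o.py
```

```text
9.15 [0.4713 0.2737 0.0759] [ 0.3984  0.3798  1.8154  0.      0.9441 -0.3827] [1.208  2.8984 0.0025] yaw_y 44.75040411898473 [0.0997 0.402  0.1707] [-0.0218 -0.0305  0.0056] 0.06828232463344654
```

Emit:
servo_tool:
  targets: [0.001, -0.004, 0, 0, 0, 0, 0.5, 0.001, -0.004, 0, 0, 0, 0, 0.3, 0.001, -0.004, 0, 0, 0, 0, 0.2, 0.001, -0.004, 0, 0, 0, 0, 0.2, 0.001, -0.004, 0, 0, 0, 0, 0.2, 0.001, -0.004, 0, 0, 0, 0, 0.2, 0.001, -0.004, 0, 0, 0, 0, 0.2]
  grip_force: 60

```text
t: 9.85
ee_pos: [0.472, 0.272, 0.0764]
tool_rot: [1.208, 2.897, 0.004]
ft_force: [0.0, -0.4, 6.2]
gripper_width: 0.0411
```

```bash
python3 o.py
```

```text
9.85 [0.472  0.272  0.0764] [ 0.3951  0.3785  1.8163 -0.0001  0.9434 -0.3857] [1.2077 2.8975 0.0037] yaw_y 44.7460881450578 [ 0.0075 -0.4216  6.1849] [-0.1321  0.1961  0.0234] 0.041083458103657655
```

Emit:
servo_tool:
  targets: [0, 0, 0.03, 0, 0, 0, 0.2, 0, 0, 0.09, 0, 0, 0, 0.2, 0, 0, 0.15, 0, 0, 0, 0.2, 0, 0, 0.21, 0, 0, 0, 0.2, 0, 0, 0.27, 0, 0, 0, 0.2, 0, 0, 0.33, 0, 0, 0, 0.2, 0, 0, 0.39, 0, 0, 0, 0.2, 0, 0, 0.45, 0, 0, 0, 0.2, 0, 0, 0.5, 0, 0, 0, 0.2, 0, 0, 0.54, 0, 0, 0, 0.2, 0, 0, 0.54, 0, 0, 0, 0.2]

```text
t: 10.95
ee_pos: [0.4715, 0.2719, 0.2933]
tool_rot: [1.207, 2.897, 0.005]
ft_force: [0.7, 0.3, -3.4]
gripper_width: 0.0409
```

```bash
python3 o.py
```

```text
10.95 [0.4715 0.2719 0.2933] [ 0.3952  0.2033  1.4858  0.      1.4477 -0.3858] [1.2074 2.8967 0.0053] yaw_y 44.746382305932315 [ 0.7008  0.3307 -3.4097] [ 0.0108 -0.0395  0.0328] 0.0409169111766333
```

Emit:
servo_tool:
  targets: [0, -0.03, 0, 0, 0, 0, 0.2, 0, -0.09, 0, 0, 0, -0.02, 0.2, 0.01, -0.15, 0, 0, 0, -0.04, 0.2, 0.01, -0.21, 0, 0, 0, -0.06, 0.2, 0.02, -0.27, 0, 0, 0, -0.08, 0.2, 0.02, -0.33, 0, 0, 0, -0.1, 0.2, 0.03, -0.39, 0, 0, 0, -0.12, 0.2, 0.03, -0.45, 0, 0, 0, -0.14, 0.2, 0.04, -0.51, 0, 0, 0, -0.16, 0.2, 0.04, -0.57, 0, 0, 0, -0.18, 0.2, 0.05, -0.63, 0, 0, 0, -0.2, 0.2, 0.05, -0.69, 0, 0, 0, -0.22, 0.2, 0.06, -0.75, 0, 0, 0, -0.24, 0.2, 0.06, -0.81, 0, 0, 0, -0.26, 0.2, 0.07, -0.87, 0, 0, 0, -0.27, 0.2, 0.07, -0.92, 0, 0, 0, -0.27, 0.2, 0.07, -0.96, 0, 0, 0, -0.27, 0.2, 0.07, -0.99, 0, 0, 0, -0.27, 0.2, 0.07, -1, 0, 0, 0, -0.27, 0.2, 0.07, -1, 0, 0, 0, -0.27, 0.2]

```text
t: 12.95
ee_pos: [0.4986, -0.1286, 0.2904]
tool_rot: [-1.97, -2.446, -0.0]
ft_force: [-0.3, -0.3, -2.6]
gripper_width: 0.0405
```

Emit:
servo_tool:
  targets: [0, -0.04, 0, 0, 0, 0, 0.2, 0, -0.09, 0, 0, 0, 0, 0.2, 0, -0.14, 0, 0, 0, 0, 0.2, 0, -0.18, 0, 0, 0, 0, 0.2, 0, -0.205, 0, 0, 0, 0, 0.2, 0, -0.205, -0.03, 0, 0, 0, 0.2, 0, -0.205, -0.07, 0, 0, 0, 0.2, 0, -0.205, -0.1, 0, 0, 0, 0.2, 0, -0.205, -0.1, 0, 0, 0, 0.2, 0, -0.205, -0.1, 0, 0, 0, 0.2]

```text
t: 13.95
ee_pos: [0.4988, -0.2099, 0.2504]
tool_rot: [-1.969, -2.447, -0.0]
ft_force: [-0.2, 0.1, -3.2]
gripper_width: 0.0407
```

```bash
python3 o.py; python3 - <<'E'
from h import *
c=grab('scene','s5.png');c=grab('top','t5.png')
s=cv2.imread('pics/s5.png');t=cv2.imread('pics/t5.png')
a=np.hstack([cv2.resize(s[110:230,240:340],(400,480),interpolation=cv2.INTER_CUBIC),cv2.resize(t[210:330,400:500],(400,480),interpolation=cv2.INTER_CUBIC)])
cv2.imwrite('pics/v5.png',cv2.convertScaleAbs(a,alpha=1.8,beta=15))
E
```

```text
13.95 [ 0.4988 -0.2099  0.2504] [-0.5271  0.2223  1.5665  0.0003  1.3535 -0.7432] [-1.9685 -2.4474 -0.0003] yaw_y -347.62183164227713 [-0.2329  0.0646 -3.1866] [-0.0349 -0.0281  0.0049] 0.04068356489789994
```

View pics/v5.png

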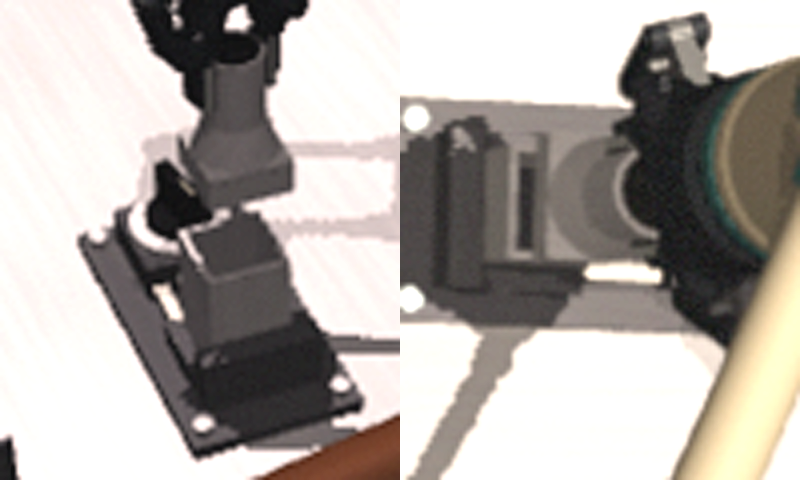

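The duct is held upright over the tube, with its foot in the scene crop at (240,165) and the tube at (240,270). I go down to a gap of about 20 mm, then compare foot and tube closely.

Emit:
servo_tool:
  targets: [0, 0, -0.03, 0, 0, 0, 0.2, 0, 0, -0.06, 0, 0, 0, 0.2, 0, 0, -0.09, 0, 0, 0, 0.2, 0, 0, -0.105, 0, 0, 0, 0.2, 0, 0, -0.105, 0, 0, 0, 0.2, 0, 0, -0.105, 0, 0, 0, 0.2]

```text
t: 14.65
ee_pos: [0.4989, -0.2105, 0.2086]
tool_rot: [-1.97, -2.447, -0.0]
ft_force: [0.7, -0.7, -2.7]
gripper_width: 0.0407
```

```bash
python3 o.py; python3 - <<'E'
from h import *
grab('scene','s6.png');grab('top','t6.png')
g=lambda f,x,y,w,h,W,H:cv2.convertScaleAbs(cv2.resize(cv2.imread('pics/'+f)[y:y+h,x:x+w],(W,H),interpolation=cv2.INTER_CUBIC),alpha=2,beta=15)
a=np.vstack([np.hstack([g('t3.png',420,236,40,30,0,0) if 0 else g('t3.png',422,240,40,40,300,300),g('s3.png',280,160,40,40,300,300)]),np.hstack([g('t6.png',422,240,40,40,300,300),g('s6.png',280,145,40,40,300,300)])])
cv2.imwrite('pics/v6.png',a)
E
```

```text
14.65 [ 0.4989 -0.2105  0.2086] [-0.5279  0.2494  1.6365  0.      1.2557 -0.7432] [-1.9698 -2.4472 -0.    ] yaw_y -347.6616100145251 [ 0.6527 -0.7345 -2.741 ] [-0.0754  0.0076  0.029 ] 0.04073526509007817
```

View pics/v6.png

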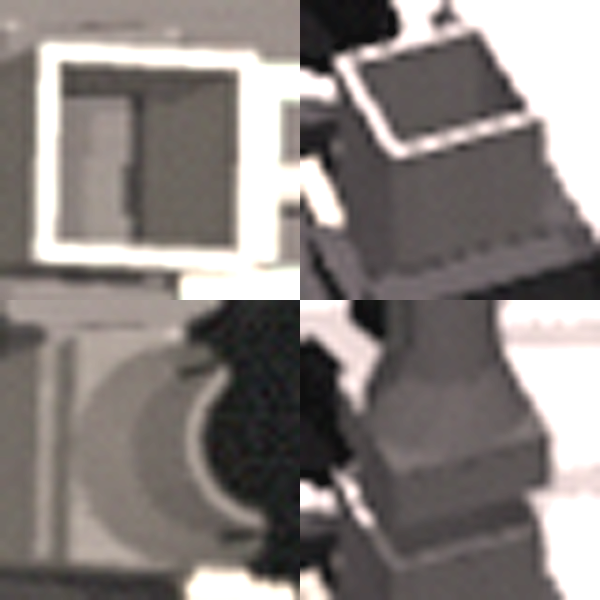

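The picture shows the tube's rim sharply in both views before the duct arrived. The foot sits over it with its edges nearly parallel to the tube's: front bottom corner at crop (397,517), against the tube's front corner at (405,557). Now the numbers.

```bash
python3 - <<'E'
from h import *
np.set_printoptions(precision=4,suppress=True)
T=load('t3');S=load('s3')
u=lambda p,ox,oy,X,Y:[(ox-.5+(a-X+.5)/7.5,oy-.5+(b-Y+.5)/7.5) for a,b in p]
def rep(n,P):
    print(n,P.mean(0)[:2]);
    for i in range(len(P)):
        d=P[(i+1)%len(P)]-P[i];print('  %.4f %.1f'%(np.linalg.norm(d),np.degrees(np.arctan2(d[1],d[0]))%90))
rep('T in',onplane(T,u([(62,66),(240,70),(240,245),(57,243)],422,240,0,0),.112))
rep('T out',onplane(T,u([(39,44),(258,52),(258,265),(32,262)],422,240,0,0),.112))
rep('S out',onplane(S,u([(334,57),(480,22),(546,116),(386,156)],280,160,300,0),.112))
rep('S in',onplane(S,u([(354,67),(477,33),(526,108),(403,139)],280,160,300,0),.112))
z=.1322
print('footS top L F R');P=onplane(S,u([(361,440),(403,469),(549,435)],280,145,300,300),z+.025);rep('',P);print((P[0]+P[2])/2)
P=onplane(S,u([(397,517),(546,491)],280,145,300,300),z);print(P);rep('bot',P)
P=onplane(T,u([(78,335),(72,560),(190,335),(185,569)],422,240,0,300),z+.025);print(P);rep('T',P)
# predicted image of ideal foot
E
```

```text
T in [ 0.5005 -0.213 ]
  0.0498 88.5
  0.0488 88.2
  0.0510 89.1
  0.0494 86.9
T out [ 0.5006 -0.2122]
  0.0614 87.7
  0.0594 88.2
  0.0629 89.0
  0.0609 86.7
S out [ 0.5013 -0.2149]
  0.0574 85.1
  0.0594 89.1
  0.0618 85.3
  0.0596 84.9
S in [ 0.5    -0.2148]
  0.0492 87.9
  0.0469 87.7
  0.0477 85.6
  0.0449 89.6
footS top L F R
 [ 0.5104 -0.1906]
  0.0223 18.0
  0.0549 84.5
  0.0670 66.7
[ 0.5025 -0.1933  0.1572]
[[ 0.5276 -0.19    0.1322]
 [ 0.4732 -0.1798  0.1322]]
bot [ 0.5004 -0.1849]
  0.0553 79.5
  0.0553 79.5
[[ 0.5306 -0.1825  0.1572]
 [ 0.4709 -0.1793  0.1572]
 [ 0.5305 -0.2124  0.1572]
 [ 0.4684 -0.2092  0.1572]]
T [ 0.5001 -0.1958]
  0.0598 86.9
  0.0682 61.0
  0.0622 87.0
  0.0677 23.2
```

Emit:
servo_tool:
  targets: [0.0035, -0.005, 0, 0, 0, 0, 0.2, 0.0035, -0.005, -0.01, 0, 0, 0, 0.2, 0.0035, -0.005, -0.02, 0, 0, 0, 0.2, 0.0035, -0.005, -0.03, 0, 0, 0, 0.2, 0.0035, -0.005, -0.03, 0, 0, 0, 0.2, 0.0035, -0.005, -0.03, 0, 0, 0, 0.2, 0.0035, -0.005, -0.03, 0, 0, 0, 0.2]

```text
t: 15.45
ee_pos: [0.5003, -0.2125, 0.1968]
tool_rot: [1.969, 2.447, 0.0]
ft_force: [0.0, 0.1, -3.0]
gripper_width: 0.0412
```

```bash
python3 o.py; python3 - <<'E'
from h import *
S=grab('scene','s7.png');T=grab('top','t7.png')
g=lambda f,x,y,w,h,W,H:cv2.convertScaleAbs(cv2.resize(cv2.imread('pics/'+f)[y:y+h,x:x+w],(W,H),interpolation=cv2.INTER_CUBIC),alpha=2.2,beta=15)
A=g('s7.png',280,145,40,50,400,500);B=g('t7.png',422,240,40,50,400,500)
y=np.radians(-2.9);ex=np.array([np.cos(y),np.sin(y),0]);ey=np.array([-ex[1],ex[0],0]);c=np.array([.5004,-.2134,0])
for z,col in((.112,(0,255,0)),(.12,(0,0,255)),(.145,(255,128,0))):
  X=[c+ex*a*.03+ey*b*.03+[0,0,z] for a,b in((1,1),(-1,1),(-1,-1),(1,-1))]
  for im,C,ox,oy in((A,S,280,145),(B,T,422,240)):
    cv2.polylines(im,[np.int32((proj(C,X)-[ox,oy]+.5)*10)],True,col,1)
cv2.imwrite('pics/v7.png',np.hstack([A,B]))
E
```

```text
15.45 [ 0.5003 -0.2125  0.1968] [-0.5296  0.2609  1.6512  0.      1.2292 -0.7451] [1.9695 2.4472 0.0001] yaw_y 12.346537093191216 [ 0.0486  0.0522 -3.0201] [ 0.0174 -0.0136  0.0078] 0.041219671650809524
```

View pics/v7.png

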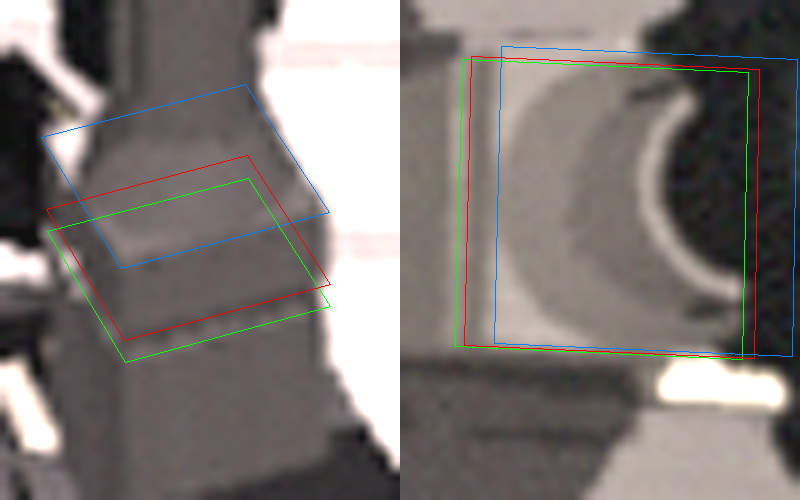

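In the top view the foot edges match the predicted outline (blue) to within about 1 px. In the scene view the foot's front top corner sits about 1 px above the prediction. I'll check the gap in a clean, contrast-stretched crop.

```bash
python3 - <<'E'
from h import *
def g(f):
    im=cv2.imread('pics/'+f,0)[160:190,280:320].astype(float)
    return np.uint8(np.clip(cv2.resize((im-10)*255/90,(400,300),interpolation=cv2.INTER_CUBIC),0,255))
cv2.imwrite('pics/v8.png',np.vstack([np.hstack([g('s7.png'),g('s6.png')]),np.hstack([g('s3.png'),g('s3.png')])]))
im=cv2.imread('pics/s7.png',0);i3=cv2.imread('pics/s3.png',0)
for c in (296,300,304,308): print(c,'s7',im[164:188,c],'\n   s3',i3[164:188,c])
E
```

```text
296 s7 [44 44 45 45 49 49 41 35 36 37 36 37 37 32 27 35 41 36 38 36 37 36 37 37] 
   s3 [143 108  44  34  36  35  38  37  36  38  37  37  36  33  84 108  58  36
  38  38  38  38  38  37]
300 s7 [44 45 45 45 43 38 36 35 35 36 36 36 33 35 41 36 36 37 36 35 36 35 37 36] 
   s3 [102  40  35  37  37  38  37  37  37  37  37  36  33  84 103  50  36  38
  38  36  37  38  37  37]
304 s7 [41 43 41 42 39 35 34 36 36 36 36 31 31 37 37 35 34 35 36 36 35 36 35 35] 
   s3 [100  62  31  25  29  30  31  31  31  31  31  27  91 107  40  34  36  36
  37  37  37  37  37  38]
308 s7 [44 48 47 40 36 35 38 36 38 35 29 33 41 37 36 35 37 37 36 35 37 36 36 36] 
   s3 [135 134 135 135 139 130 112  87  44  24  22  97 116  41  35  37  36  37
  38  37  37  37  37  37]
```

View pics/v8.png

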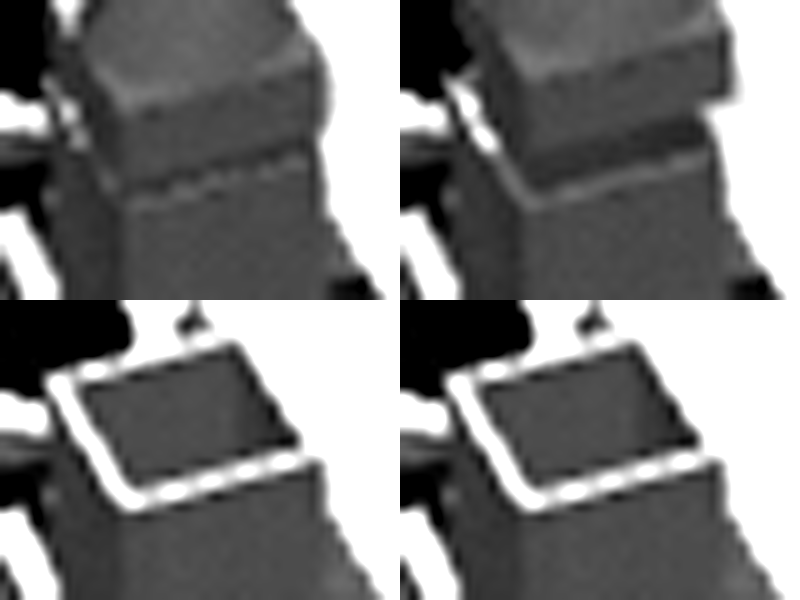

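The gap is clearly open on both visible sides and the foot edges run parallel to the rim. Kinematics gives 8.4 mm; the scene image reads roughly 8–11 mm. The top view puts the duct centred within about 0.5 mm, and the scene view puts it about 2 mm towards -y. I make a small +y compromise, settle, check and hand in.

Emit:
servo_tool:
  targets: [0, 0.0015, -0.001, 0, 0, 0, 0.2, 0, 0.0015, -0.001, 0, 0, 0, 0.2, 0, 0.0015, -0.001, 0, 0, 0, 0.2, 0, 0.0015, -0.001, 0, 0, 0, 0.2, 0, 0.0015, -0.001, 0, 0, 0, 0.2, 0, 0.0015, -0.001, 0, 0, 0, 0.2, 0, 0.0015, -0.001, 0, 0, 0, 0.2, 0, 0.0015, -0.001, 0, 0, 0, 0.2]

```text
t: 16.35
ee_pos: [0.5002, -0.2118, 0.1963]
tool_rot: [1.97, 2.447, 0.0]
ft_force: [-0.2, 0.3, -2.5]
gripper_width: 0.041
```

```bash
python3 o.py; python3 -c "
from h import *
t=grab('top','t9.png')['img'].astype(int);a=load('top0')['img'].astype(int)
for n,(x,y,w,h) in dict(small=(240,200,30,30),purple1=(255,250,40,35),can=(190,315,42,35),hammer=(140,180,50,115),offcut=(405,142,25,48),pipe=(300,170,60,130)).items(): print(n,np.abs(t-a)[y:y+h,x:x+w].mean().round(1))
o=telemetry.observe();print('max |qd|',np.abs(o['joint_velocities']).max());manip.hand_in()"
```

```text
16.35 [ 0.5002 -0.2118  0.1963] [-0.5287  0.2609  1.6525  0.0001  1.2281 -0.7442] [1.9697 2.4473 0.0001] yaw_y 12.343632431690793 [-0.2245  0.2762 -2.5206] [ 0.0097 -0.0368 -0.0127] 0.04100219585467469
small 8.4
purple1 7.2
can 8.2
hammer 9.0
offcut 7.0
pipe 6.8
max |qd| 0.0023758534216829262
the job is handed in; nothing more can be done
```

The job is handed in at about 16.4 s. The large duct is held still and upright over the clamped tube, touching nothing but the gripper as far as force and pictures show.

- **Clamp:** I turned the knob clockwise until the moment jumped to 0.85 N m. The bar was then about 81° from the fixture's x axis, which matches the 1.4 rad stop.
- **Carry:** I gripped the larger grey duct by its neck, lifted it and carried it over the pipe. Its foot was about 0.21 m up, clear of the 0.145 m flange.
- **Gap:** The tool position gives about 8 mm. The scene picture read slightly more, roughly 8–11 mm, before I lowered it a last 0.4 mm.
- **Centring:** The two cameras disagreed. The top view put the duct centred to about 0.5 mm, and the scene view put it about 2 mm towards -y. I split the difference with a 0.6 mm move to +y and took no further centring picture.
- **Alignment:** The duct's yaw is about -2.9° against the fixture's -2.9°. The tube's own edges, measured less precisely, were within a couple of degrees.
- **Stillness and contact:** The final wrist force was only the duct's weight and the joints were at rest.
- **Other things:** A before/after comparison of the top view showed similar small, uniform differences for the small duct, one purple piece, the can, hammer, offcut and pipe. There was no sign that any of them moved. I did not compare the second purple piece.

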